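# Close the tuner can and show its aerial sockets to the inspection camera

## Robot

A 6-joint arm with a two-finger parallel gripper is mounted at the origin on the work surface. World frame = base frame: x ahead of the robot, y to its left, z up, the work surface at z = 0. Lengths are in mm, angles in rad, forces in N, time in s.
With the tool pointing down it reaches from about 350 to 975 mm from the base axis. Payload 7.1 kg.
Tool frame: the origin (TCP) lies on the front face of the gripper's body, between the roots of the fingers; the fingertips stand 80 mm ahead of it and the grasp point (between the pads) lies 61 mm ahead of it (env.tips_ahead is the distance from the TCP to the fingertips, in mm); z points along the fingers, y is the direction in which the jaws open and shut (so a half turn about z gives the same grasp; the last joint's range is limited). The gripper opens to 88 mm and grips with 3 to 60 N. Pads are 20 mm wide; open, the fingers measure 115 mm over their backs; the gripper's body (75 mm by 178 mm) begins 61 mm behind the grasp point.
Start: joints at [-1.248, 0.423, 1.63, -0, 1.089, -0.019], TCP at [209.507, -588.823, 302.675] pointing down, gripper open.
Joint ranges: [-3, 3], [-0.9, 2.11], [0.09, 2.58], [-1.31, 4.45], [0.11, 2.69], [-2.54, 2.54]. Speed limits (rad/s): [2.39, 2.39, 3.01, 3.14, 3.14, 3.14].

## Interface

Orientations are given as a unit quaternion [x, y, z, w].
In Python, from station import env, set_gripper, viewer, workorder gives the robot as it stands. Calls block until the motion is done:
- env.reach(position, orientation): joint-space move of the TCP to a pose.
- env.move_l(position, rot=None, rate=150, f_stop=None): straight line of the TCP; rot=None keeps the orientation; rate is the mean speed in mm/s. With f_stop (N) it stops when the force on the tool has changed by that much, and returns True; else False.
- env.move_joints(angles): joint-space move.
- set_gripper(opening): finger opening in mm; the grip force is fixed at half the most; returns when the fingers have stopped.
- env.hold(seconds).
- env.ik(position, orientation): joint angles nearest the present ones, or None.
- env.read_state(): the state.
- viewer.camera(name): name is "scene" or "top"; returns the picture (480x640x3 uint8, blue, green, red); there is no depth.
- viewer.camera_params(name): a dict with "fx", "fy", "cx", "cy" (pixels), "pose" (4x4, takes a point from camera to world coordinates). Camera axes: x right, y up, looking along -z (the intrinsics and any distortion apply to the point x, -y, -z); pixel columns grow to the right and rows downward; lengths in mm; the calibration is good to about 2 mm. A picture is of the moment at which its call begins. camera_params takes no time and is no camera call.
A pose or a line that the arm cannot do raises env.IKError and nothing moves.
- workorder.sign_off(): hands the job in, once; it reports no verdict.
The state is a dict: "time_s": time; "qpos": joint angles; "dq": joint speeds; "tau": joint torques, N m; "tool_pos": TCP position; "orientation": TCP orientation; "force": force on the tool from outside, world axes, zero at the start; "wrist_torque": the same for the moment, N m; "width": finger opening in mm.
Only numpy, scipy, OpenCV 4.12 (cv2) and the standard library are available. Lean on these libraries where they do the work, as an engineer would, in place of code of your own. Each camera call takes 0.05 s, during which the arm holds its last target.

## Task

Put the shield lid on the open tuner can while it sits in the work cradle, flat and fully home, then lift the closed can out by its sides and present it in the air to the inspection camera: aerial sockets facing the lens squarely, lid side up, the pair of sockets centred on the lens axis with their mouths 10 cm in front of the lens. Do not touch the camera or shift anything else on the bench. Finish while still holding the can there motionless, lid on; it is not put down again.

Things in the scene. Friction and masses are not known exactly. Their poses are not given: they have to be found in the camera images.
- tuner_center (a point): centre (half-way up, sockets left out) of the tuner can: tinned steel box 80 (x) x 48 (y) x 22 mm (z), 0.12 kg, open on top, green board inside. Mouth 74 x 41 mm, clear for the top 8 mm; two brass aerial sockets on its +x end; z up, to the open side. Sits loose in the cradle, underside 30 mm above the bench, under 2 mm of play, lifts straight out. Grip across its width at mid-length
- tuner_mouths (a point): the point midway between the mouths of the can's two brass aerial sockets (22 mm apart, 13 mm long): 53 mm from tuner_center along the can's x. Axes as those of the can
- lid_center (a point): centre (4 mm up) of the shield lid: tinned plate 78 (x) x 44.8 (y) x 3 mm, five dark dots on top; under it a tapering rim 5 mm deep, 71 x 38 mm at the plate, that goes inside the can (1.6 mm play all round). 8 mm high, 0.035 kg, lies rim down on the bench. Fits either way round. When home the plate rests on the can's edge, inside its outline, this point 10 mm above tuner_center
- cradle: fixed work cradle: aluminium base plate 150 x 70 x 8 mm with two blue jaws 60 mm wide, 64 mm apart along its x, which carry the can's ends on ledges 30 mm above the bench, lips 3 to 4 mm higher. Between the jaws, the space beside the can is free down to the plate. Black knob at its -x end. Origin: centre of its underside, on the bench. Its x is the can's x, within play
- lens (a point): front glass centre of the inspection camera's lens (pale 46 mm body, white-faced 66 mm ring light). It looks along this frame's -x, level to 30 degrees down; y sideways, z up in its picture. Its stiff tilt pivot is 260 mm above the bench, 85 mm behind this point. Wanted: can's x, y, z along this x, y, z (sockets end nearest the lens), socket mouths at (-100, 0, 0) mm in this frame
- camera_stand: the camera's fixed stand: foot 120 x 110 x 14 mm, steel column 16 mm thick and 299 mm high, 142 mm behind (+x of) the origin, head forward of it. Origin: on the bench, 100 mm in front of the foot's centre, nearly under the lens. Not to be touched
- multimeter: dark hand multimeter with orange sides lying on its back, 152 x 78 x 40 mm; origin at the centre of its underside
- cleaner: upright blue spray can, 52 mm across, 170 mm high; origin at the centre of its underside
- solder: upright blue spool, 60 mm across, 42 mm high; origin at the centre of its underside
- driver: screwdriver lying along its x, 170 mm long, handle to its -x; origin under its middle
- psu_board: green power supply board with heat sink, 100 x 75 x 30 mm; origin at the centre of its underside
- screw_dish: black round dish with screws, 72 mm across, 20 mm high; origin at the centre of its underside
Not all that is in view belongs to the job. Leave any turquoise look-alike of the part that bears lid_center alone.

How it is judged (in metres and radians):
On the way, in this order (a step that is already met when the one before it is completed fails the run):
1. the lid is on the can, flat and fully home and let go, with the can still in the cradle (x of lid_center in the frame of tuner_center between -0.004 and 0.004 m and y of lid_center in the frame of tuner_center between -0.004 and 0.004 m and z of lid_center in the frame of tuner_center between 0.008 and 0.0118 m and angle between the z axis of lid_center and the z axis of tuner_center, either way round below 0.05 rad and contact force between lid and the fingers below 0.2 N and distance of tuner_center from where it was at the start of the episode below 0.008 m), for 0.2 s.
2. the closed can is lifted out of the cradle, lid on (x of lid_center in the frame of tuner_center between -0.004 and 0.004 m and y of lid_center in the frame of tuner_center between -0.004 and 0.004 m and z of lid_center in the frame of tuner_center between 0.008 and 0.0118 m and angle between the z axis of lid_center and the z axis of tuner_center, either way round below 0.05 rad and z of tuner_center in the frame of cradle above 0.075 m and contact force between tuner and the fingers above 1 N and contact force between tuner and cradle below 0.05 N), for 0.2 s.
At the end, for the whole second after the job is handed in: Can held still by the fingers alone, over 100 mm up, lid home (centred to 4 mm, flat to 3 degrees); socket mouths 100 +- 15 mm in front of the lens, within 15 mm of its axis sideways and in height, sockets towards the lens, square and level in its picture to 10 degrees, lid side up (x of lid_center in the frame of tuner_center between -0.004 and 0.004 m and y of lid_center in the frame of tuner_center between -0.004 and 0.004 m and z of lid_center in the frame of tuner_center between 0.008 and 0.0118 m and angle between the z axis of lid_center and the z axis of tuner_center, either way round below 0.05 rad and x of tuner_mouths in the frame of lens between -0.115 and -0.085 m and y of tuner_mouths in the frame of lens between -0.015 and 0.015 m and z of tuner_mouths in the frame of lens between -0.015 and 0.015 m and x of tuner_center in the frame of lens below -0.13 m and angle between the x axis of tuner_center and the x axis of lens, either way round below 0.17 rad and angle between the y axis of tuner_center and the y axis of lens, either way round below 0.17 rad and angle between tuner_center's own z axis and vertical below 0.8 rad and height (world z) of tuner_center above 0.1 m and contact force between tuner and the fingers above 1 N and contact force between tuner and cradle below 0.05 N and contact force between tuner and camera_stand below 0.05 N and linear speed of tuner below 0.02 m/s and angular speed of tuner below 0.15 rad/s); the arm keeps its last pose, push and grip.
It fails at once if the camera or its stand is touched (more than 2 N) (contact force between camera_stand and anything else above 2 N).
It fails at once if one of the other things on the bench is shifted by more than 25 mm (distance of any of multimeter, cleaner, solder, driver, psu_board, screw_dish from where it was at the start of the episode above 0.025 m).
It also fails if it takes over 58 s, if anything falls off the work surface, if the arm or the gripper's body presses on something with over 40 N, if the wrist force passes 120 N, or if a joint passes its speed limit or range.

## Working session

There is one attempt and no reset: what is moved stays moved. The work goes in short steps, each a Python script; the robot and the scene stay as the last script left them, time stands still between calls to the robot, and variables do not carry over. Pictures are saved under pics/ and viewed, and the job is handed in when it is done.

```bash
ls; mkdir -p pics
python3 - <<'E'
from station import env,set_gripper,viewer,workorder
import cv2
s=env.read_state();print(s)
for n in("scene","top"):
    cv2.imwrite(f"pics/{n}0.png",viewer.camera(n));print(n,viewer.camera_params(n))
E
```

```text
pics
{'time_s': 0.0, 'qpos': array([-1.24800508e+00,  4.23837570e-01,  1.63069920e+00, -2.25688646e-06,
        1.08856142e+00, -1.89790928e-02]), 'dq': array([-9.72987776e-06, -6.88477302e-04,  6.31294471e-04, -2.81829420e-04,
       -2.99057451e-06,  4.03369089e-04]), 'tau': array([-1.54664940e-03, -5.44627082e+01, -2.73670185e+01,  6.43603038e-02,
        2.29661143e-02, -1.37086245e-04]), 'tool_pos': array([ 209.37111649, -588.42866263,  301.90002077]), 'orientation': array([ 9.85434257e-01,  1.70055162e-01, -1.14898894e-04, -7.43950048e-04]), 'force': array([ 0.3778557 , -0.44962797, -0.21306518]), 'wrist_torque': array([ 0.04534744, -0.00596096,  0.01789161]), 'width': 87.77210448393089}
scene {'fx': 510.31538100043366, 'fy': 510.31538100043366, 'cx': 323.4789171775338, 'cy': 246.85458964216426, 'pose': array([[-2.79141134e-01, -7.54391361e-01,  5.94116068e-01,
         1.24386059e+03],
       [ 9.60142963e-01, -2.10032881e-01,  1.84422557e-01,
         1.80575793e+02],
       [-1.43428741e-02,  6.21916283e-01,  7.82952373e-01,
         1.14344991e+03],
       [ 0.00000000e+00,  0.00000000e+00,  0.00000000e+00,
         1.00000000e+00]])}
top {'fx': 557.7640298964653, 'fy': 557.7640298964653, 'cx': 318.91514880379174, 'cy': 235.86078658822814, 'pose': array([[ 2.07474634e-02,  9.96417239e-01, -8.19892014e-02,
         3.91783001e+02],
       [-9.99678100e-01,  2.18731579e-02,  1.28554351e-02,
        -3.18174651e+01],
       [ 1.46027399e-02,  8.16960913e-02,  9.96550304e-01,
         1.46530275e+03],
       [ 0.00000000e+00,  0.00000000e+00,  0.00000000e+00,
         1.00000000e+00]])}
```

View pics/scene0.png

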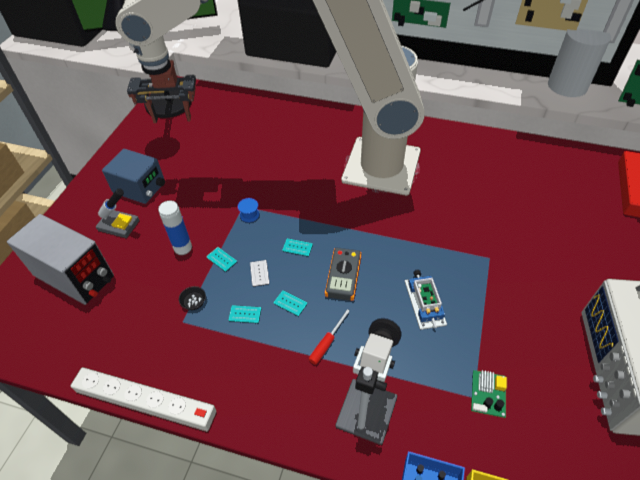

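View pics/top0.png

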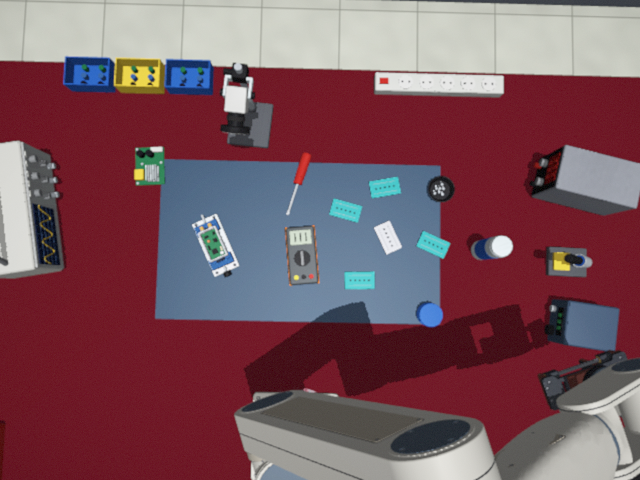

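The white lid is at top pixel (388,237), the can in its cradle at (213,243) and the inspection camera at (238,110). The turquoise pieces are decoys. I'll zoom in for detail.

Run:
```python
import cv2,numpy as np
t=cv2.imread("pics/top0.png");s=cv2.imread("pics/scene0.png")
def c(im,x0,y0,w,h,k):return cv2.resize(im[y0:y0+h,x0:x0+w],None,fx=k,fy=k,interpolation=cv2.INTER_CUBIC)
cv2.imwrite("pics/c1.png",np.hstack([c(t,185,205,65,80,6),c(t,360,205,65,80,6)]))
cv2.imwrite("pics/c2.png",np.hstack([c(s,395,260,65,80,6),c(s,235,245,65,80,6)]))
cv2.imwrite("pics/c3.png",np.hstack([c(t,205,50,80,110,5),c(s,330,310,80,110,5)]))
```

```text
(no output)
```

View pics/c1.png

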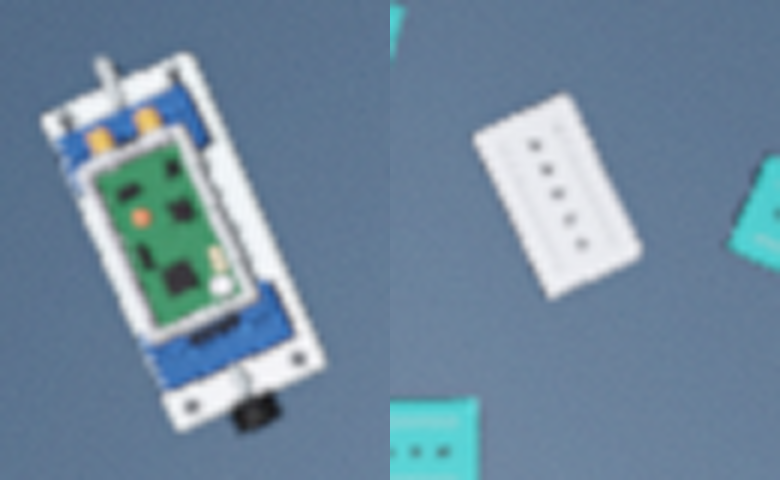

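View pics/c2.png

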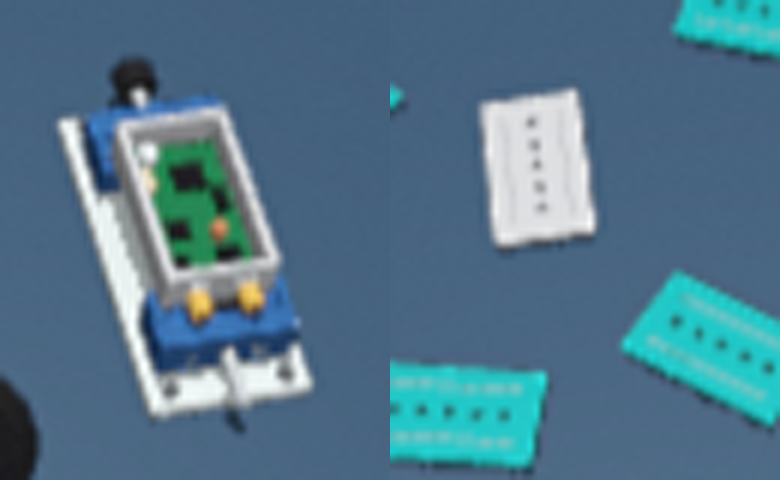

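View pics/c3.png

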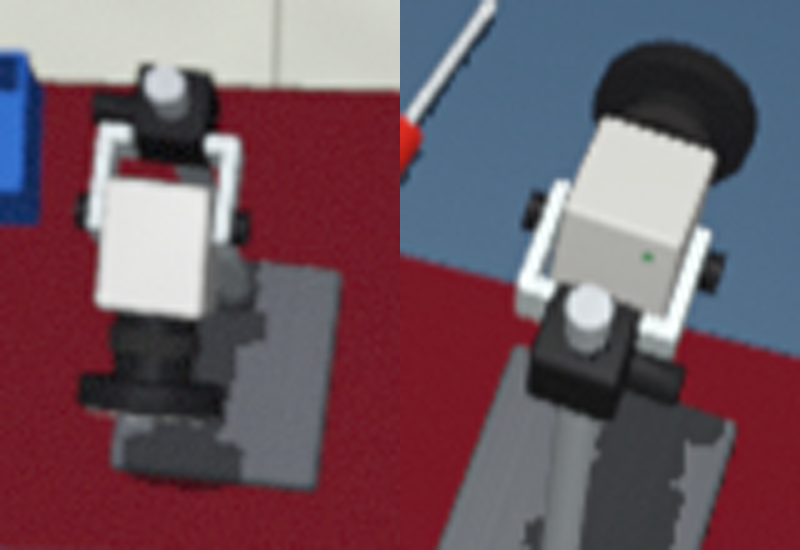

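Run:
```python
import cv2,numpy as np
t=cv2.imread("pics/top0.png");s=cv2.imread("pics/scene0.png")
def c(im,x0,y0,w,h,k,n):
    o=cv2.resize(im[y0:y0+h,x0:x0+w],None,fx=k,fy=k,interpolation=cv2.INTER_CUBIC)
    for i in range(0,w,5):
        cv2.putText(o,str(x0+i),(int((i+.5)*k),10),0,.35,(0,255,255),1);cv2.line(o,(int((i+.5)*k),12),(int((i+.5)*k),18),(0,255,255),1)
    for i in range(0,h,5):
        cv2.putText(o,str(y0+i),(0,int((i+.5)*k)+4),0,.35,(0,255,255),1);cv2.line(o,(24,int((i+.5)*k)),(30,int((i+.5)*k)),(0,255,255),1)
    cv2.imwrite(f"pics/{n}.png",o)
c(t,192,216,44,48,12,"d1")
c(s,405,264,50,45,13,"d2")
c(t,216,60,44,80,7,"d3")
c(s,350,315,55,60,10,"d4")
```

```text
(no output)
```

View pics/d1.png

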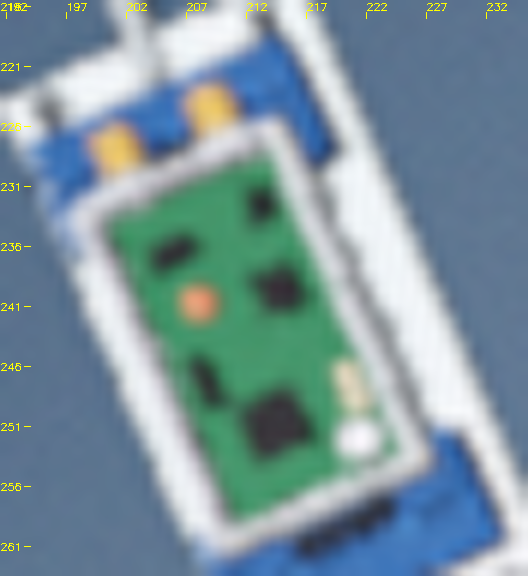

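View pics/d2.png

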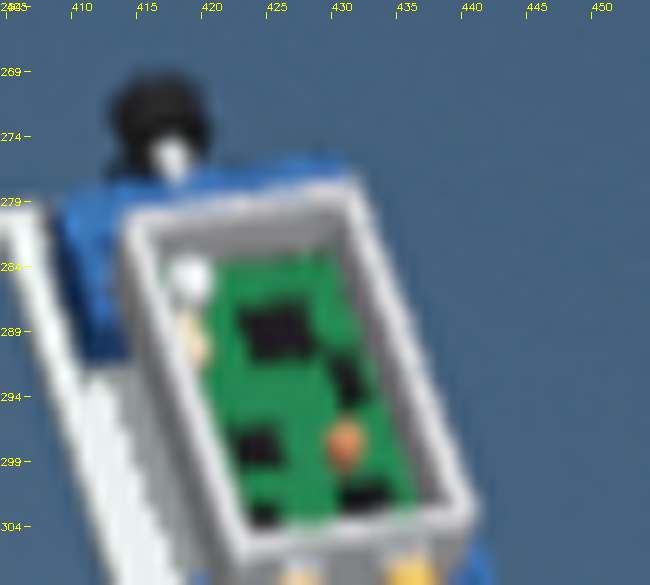

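View pics/d3.png

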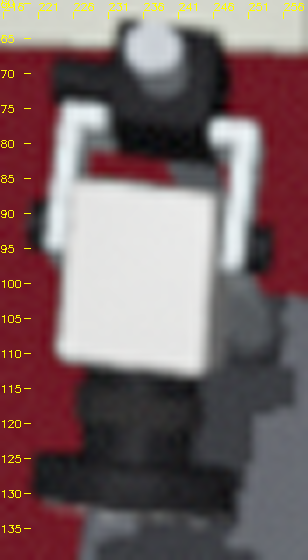

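View pics/d4.png

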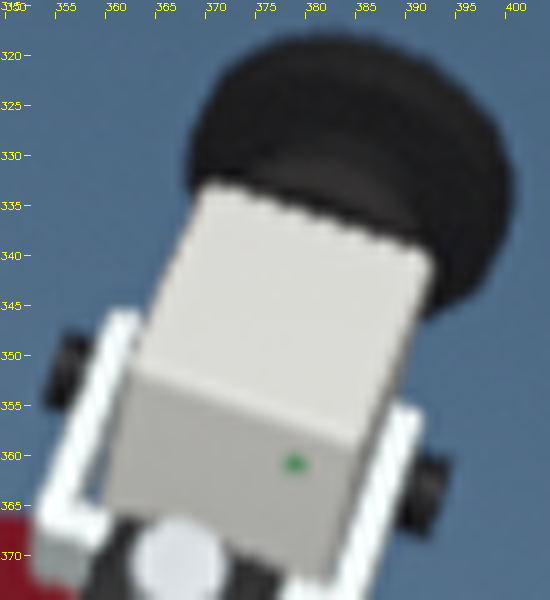

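```bash
cat > h.py <<'E'
import numpy as np,cv2,json
from scipy.spatial.transform import Rotation as R
def P(v):
    from station import viewer
    return viewer.camera_params(v)
def ray(cp,px):
    px=np.atleast_2d(np.asarray(px,float))
    d=np.c_[(px[:,0]-cp['cx'])/cp['fx'],-(px[:,1]-cp['cy'])/cp['fy'],-np.ones(len(px))]
    return cp['pose'][:3,3],d@cp['pose'][:3,:3].T
def plane(cp,px,z):
    o,d=ray(cp,px);return o+d*((z-o[2])/d[:,2])[:,None]
def tri(c1,p1,c2,p2):
    o1,d1=ray(c1,p1);o2,d2=ray(c2,p2);out=[]
    for a,b in zip(d1,d2):
        A=np.c_[a,-b];k=np.linalg.lstsq(A,o2-o1,rcond=None)[0]
        q1=o1+a*k[0];q2=o2+b*k[1];out.append(np.r_[(q1+q2)/2,np.linalg.norm(q1-q2)])
    return np.array(out)
def proj(cp,X):
    X=np.atleast_2d(X);c=(X-cp['pose'][:3,3])@cp['pose'][:3,:3]
    return np.c_[cp['cx']+cp['fx']*c[:,0]/-c[:,2],cp['cy']-cp['fy']*c[:,1]/-c[:,2]]
E
python3 - <<'E'
from h import *
np.set_printoptions(precision=1,suppress=True)
T,S=P('top'),P('scene')
def rep(n,cp,q,z):
    X=plane(cp,q,z)[:,:2];
    print(n,z,'c',X.mean(0),'len',np.linalg.norm(X[0]-X[3]),np.linalg.norm(X[1]-X[2]),'wid',np.linalg.norm(X[0]-X[1]),np.linalg.norm(X[3]-X[2]),
     'yaw',np.degrees(np.arctan2(*(X[0]+X[1]-X[2]-X[3])[::-1])), 'minrect',)
# order: front(+x) left, front right, back right, back left
d1=np.array([(72,212),(278,118),(437,462),(215,552)])/12+[192,216]-.5
d2=np.array([(478,510),(235,560),(125,213),(357,182)])/13+[405,264]-.5
rep('can top',T,d1,52);rep('can scene',S,d2,52)
d1=np.array([(103,220),(270,152),(403,452),(232,520)])/12+[192,216]-.5
rep('can inner top',T,d1,52)
t=cv2.imread("pics/top0.png");s=cv2.imread("pics/scene0.png")
for n,cp,im,x,y,w,h in(('top',T,t,360,210,56,60),('scene',S,s,240,250,42,46)):
    k=8;g=cv2.resize(im[y:y+h,x:x+w],None,fx=k,fy=k,interpolation=cv2.INTER_CUBIC)
    m=(g[:,:,2]>165).astype(np.uint8)*255
    cs=max(cv2.findContours(m,cv2.RETR_EXTERNAL,cv2.CHAIN_APPROX_NONE)[0],key=cv2.contourArea)
    c=cs[:,0,:]/k+[x,y]-.5+.5/k
    X=plane(cp,c,8)[:,:2].astype(np.float32)
    r=cv2.minAreaRect(X);M=cv2.moments(X.reshape(-1,1,2));print(n,'lid',r,M['m10']/M['m00'],M['m01']/M['m00'])
# camera
kt=np.array([(38,228),(262,247)])/7+[216,60]-.5
ks=np.array([(70,368),(425,497)])/10+[350,315]-.5
print('knobs',tri(T,kt,S,ks))
E
```

```text
can top 52 c [482.8 219.4] len 78.31347826167242 80.60409384268533 wid 47.53185610962622 50.10807018966906 yaw 25.661117159948454 minrect
can scene 52 c [483.8 218.9] len 78.22236436194942 81.79322874324139 wid 49.20649761870788 47.5746859091882 yaw 25.27001251510259 minrect
can inner top 52 c [482.8 219. ] len 69.35361396724335 69.77728349563769 wid 37.850638163747504 38.504715118464745 yaw 25.430082798490908 minrect
top lid ((512.5220336914062, -230.86090087890625), (80.17819213867188, 47.10517120361328), 26.014751434326172) 512.4360016337282 -230.88197075661105
scene lid ((514.8334350585938, -232.0813446044922), (81.19461059570312, 45.900550842285156), 25.8232421875) 515.2114034087821 -232.0226585312562
knobs [[803.9 138.2 289.5  67.3]
 [803.4 140.6 239.5  66.9]]
```

Run:
```python
from h import *
np.set_printoptions(precision=2,suppress=True)
T,S=P('top'),P('scene')
kt=np.array([(38,228),(262,247)])/7+[216,60]-.5
ks=np.array([(425,497),(70,368)])/10+[350,315]-.5
k=tri(T,kt,S,ks);print('knobs',k,k.mean(0))
# body back-top edge corners & front-top edge corners (left=+y ,right=-y)
bt=np.array([(78,180),(215,192),(58,358),(212,375)])/7+[216,60]-.5
bs=np.array([(357,445),(133,370),(430,258),(207,183)])/10+[350,315]-.5
b=tri(T,bt,S,bs);print('body',b)
B=b[:,:3];print('fwd',B[2]+B[3]-B[0]-B[1],'side',B[0]+B[2]-B[1]-B[3])
f=-(B[2]+B[3]-B[0]-B[1]);f/=np.linalg.norm(f);print('xaxis',f,'yaw',np.degrees(np.arctan2(f[1],f[0])),'tilt',np.degrees(np.arcsin(f[2])))
s=B[0]+B[2]-B[1]-B[3];print('yaw side',np.degrees(np.arctan2(-s[0],s[1])))
s=k[0]-k[1];print('yaw knobs',np.degrees(np.arctan2(-s[0],s[1])))
s_=cv2.imread("pics/scene0.png");t=cv2.imread("pics/top0.png")
# ring contour scene
g=cv2.resize(s_[310:350,362:408],None,fx=8,fy=8,interpolation=cv2.INTER_CUBIC)
m=(g.max(2)<65).astype(np.uint8)*255
c=max(cv2.findContours(m,cv2.RETR_EXTERNAL,cv2.CHAIN_APPROX_NONE)[0],key=cv2.contourArea)
cv2.drawContours(g,[c],-1,(0,255,0),1);cv2.imwrite("pics/ring.png",cv2.resize(g,None,fx=2,fy=2)[:600])
g=cv2.resize(t[115:140,212:262],None,fx=12,fy=12,interpolation=cv2.INTER_CUBIC);cv2.imwrite("pics/ringt.png",cv2.convertScaleAbs(g,alpha=2.5))
```

```text
knobs [[806.03 174.92 257.32   2.53]
 [800.36 104.31 260.97   1.12]] [803.19 139.62 259.15   1.83]
body [[812.46 159.89 283.29   0.03]
 [809.42 117.17 284.29   0.19]
 [761.5  165.91 265.9    2.18]
 [757.24 119.48 264.95   1.39]]
fwd [-103.14    8.33  -36.72] side [ 7.31 89.15 -0.05]
xaxis [ 0.94 -0.08  0.33] yaw -4.615641886073782 tilt 19.540692704088368
yaw side -4.6893296557546
yaw knobs -4.591202481849086
```

View pics/ring.png

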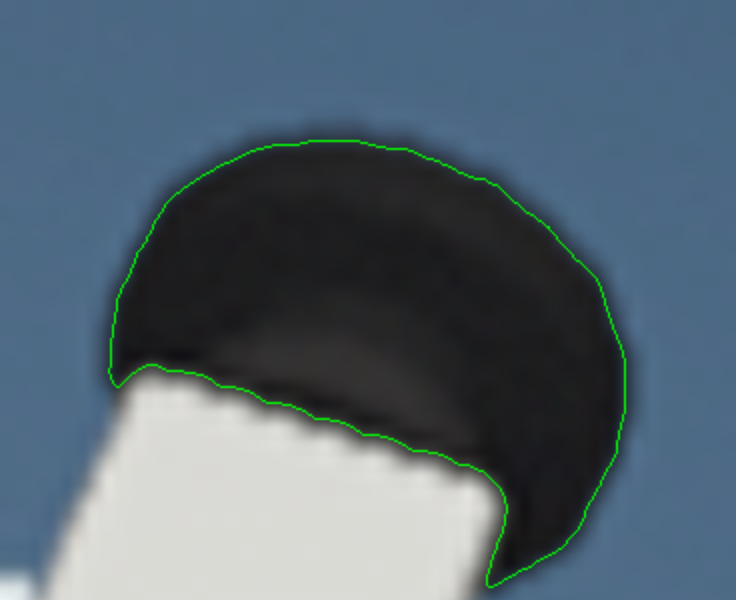

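View pics/ringt.png

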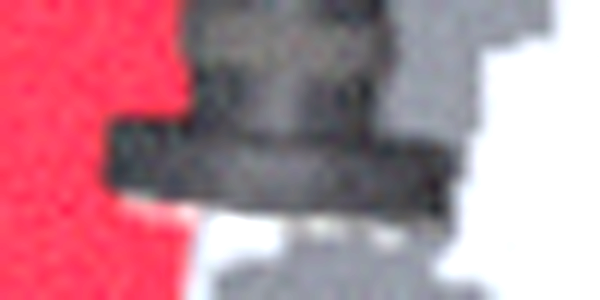

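Run:
```python
from h import *
np.set_printoptions(precision=2,suppress=True)
T,S=P('top'),P('scene')
piv=np.array([803.2,139.6,260]);Rl=R.from_euler('ZY',[-4.6,-19.5],degrees=True)
print(Rl.as_matrix())
L=piv-85*Rl.as_matrix()[:,0];print('lens',L)
th=np.linspace(0,2*np.pi,24,endpoint=False)
for dx in(0,12):
    c=np.array([L+Rl.apply([dx,33*np.cos(a),33*np.sin(a)]) for a in th])
    pt,ps=proj(T,c),proj(S,c)
    print('top bounds',pt.min(0),pt.max(0),'scene',ps.min(0),ps.max(0))
g=cv2.imread("pics/scene0.png")
c=np.array([L+Rl.apply([0,33*np.cos(a),33*np.sin(a)]) for a in th]);
o=cv2.resize(g[310:370,350:410],None,fx=8,fy=8)
for p in proj(S,c):cv2.circle(o,tuple(int(v) for v in (p-[350,310]+.5)*8),2,(0,255,255),-1)
g=cv2.imread("pics/top0.png");o2=cv2.resize(g[90:150,210:250],None,fx=8,fy=8)
for p in proj(T,c):cv2.circle(o2,tuple(int(v) for v in (p-[210,90]+.5)*8),2,(0,255,255),-1)
cv2.imwrite("pics/chk.png",np.hstack([o,o2]))
from station import env
M=L+Rl.apply([-100,0,0]);C=M+Rl.apply([-53,0,0]);print('mouths',M,'can',C)
for g in(0,np.pi):
    q=(Rl*R.from_euler('x',np.pi)*R.from_euler('z',g));tcp=C-61*q.as_matrix()[:,2]
    print(tcp,env.ik(tcp,q.as_quat()))
    for nm,c,yaw in(('lid',[512.7,-231,62],25.9),('can',[483.3,219.2,102],25.4)):
        q=R.from_euler('z',yaw,degrees=True)*R.from_euler('x',np.pi)*R.from_euler('z',g);print(nm,env.ik(np.array(c)+[0,0,61],q.as_quat()))
```

```text
[[ 0.94  0.08 -0.33]
 [-0.08  1.    0.03]
 [ 0.33  0.    0.94]]
lens [723.33 146.03 231.63]
top bounds [220.06 130.22] [249.55 133.92] scene [369.79 316.46] [401.67 342.6 ]
top bounds [220.36 124.88] [249.91 128.45] scene [368.2  320.09] [400.35 346.37]
mouths [629.37 153.59 198.25] can [579.57 157.59 180.55]
[559.28 159.23 238.06] [ 0.31  0.37  1.94 -0.25  0.53  2.16]
lid [-0.44  0.6   1.86 -0.    0.68  0.67]
can [ 0.4   0.5   1.92 -0.    0.72  1.53]
[559.28 159.23 238.06] [ 0.31  0.37  1.94 -0.25  0.53 -0.99]
lid [-0.44  0.6   1.86 -0.    0.68 -2.47]
can [ 0.4   0.5   1.92 -0.    0.72 -1.61]
```

View pics/chk.png

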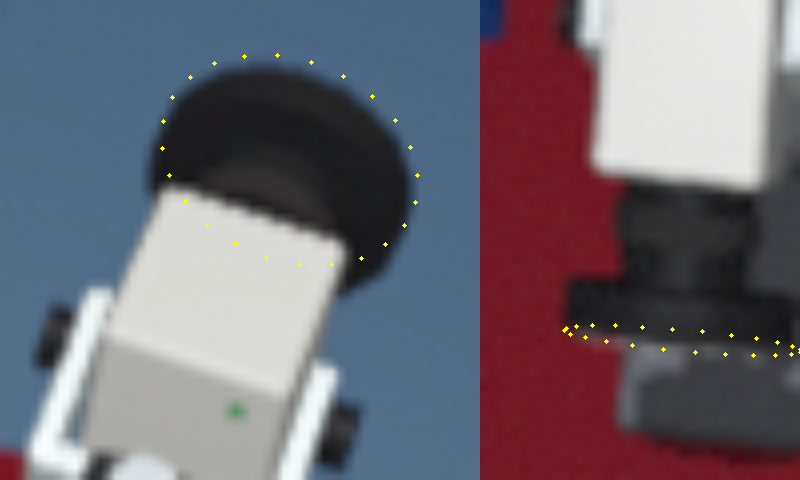

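Run:
```python
from h import *
from station import env,set_gripper,viewer
np.set_printoptions(precision=2,suppress=True)
q=(R.from_euler('z',25.9,degrees=True)*R.from_euler('x',np.pi)).as_quat()
c=np.array([512.8,-231.1])
env.reach([*c,300],q);print(env.read_state()['tool_pos'],env.read_state()['time_s'])
env.move_l([*c,130],rate=250);s=env.read_state();print(s['tool_pos'],R.from_quat(s['orientation']).as_matrix()[:,2])
env.hold(.3);print(env.read_state()['tool_pos'],env.tips_ahead,env.read_state()['time_s'])
cv2.imwrite("pics/s1.png",viewer.camera("scene")[200:340,180:340].repeat(4,0).repeat(4,1))
cv2.imwrite("pics/t1.png",viewer.camera("top")[170:300,320:460].repeat(4,0).repeat(4,1))
```

```text
[ 512.57 -231.91  300.05] 1.8167
[ 513.34 -231.73  130.8 ] [ 0. -0. -1.]
[ 513.32 -231.34  131.16] 80.0 2.95
```

View pics/s1.png

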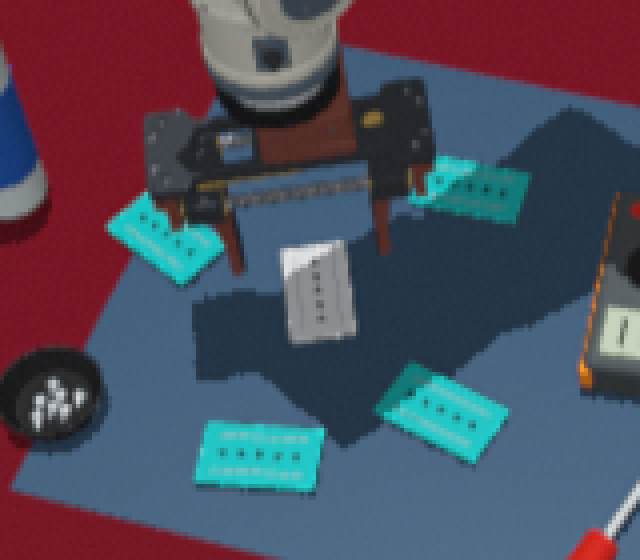

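View pics/t1.png

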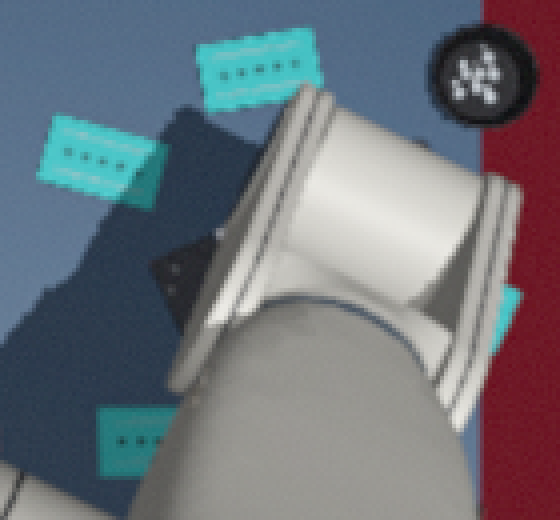

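Run:
```python
from h import *
from station import env,set_gripper,viewer
np.set_printoptions(precision=2,suppress=True)
def rd(n=12):
    S=[]
    for i in range(n): env.hold(.01);s=env.read_state();S.append(np.r_[s['tool_pos'],s['force'],s['width']])
    return np.mean(S,0),np.std(S,0)
c=np.array([512.8,-231.1])
set_gripper(64)
print(*rd())
env.move_l([*c,90],rate=150)
print(env.move_l([*c,77],rate=15,f_stop=6));a,b=rd();print(a,b)
```

```text
[ 512.78 -231.09  129.94   -0.09   -0.12    0.04   64.03] [0.01 0.01 0.01 0.38 0.52 0.55 0.23]
True
[ 512.84 -231.11   80.38   -0.54    0.49    5.38   63.99] [0.01 0.01 0.01 0.36 0.54 0.49 0.22]
```

Run:
```python
from h import *
from station import env,set_gripper,viewer
np.set_printoptions(precision=2,suppress=True)
def rd(n=8):
    S=[]
    for i in range(n): env.hold(.01);s=env.read_state();S.append(np.r_[s['tool_pos'],s['force'],s['width'],s['wrist_torque']])
    return np.mean(S,0)
c=np.array([512.8,-231.1])
env.move_l([*c,83.9],rate=40);print(rd())
print(set_gripper(40));print(rd())
env.move_l([*c,200],rate=150);print(rd(),env.read_state()['time_s'])
cv2.imwrite("pics/s2.png",viewer.camera("scene")[200:300,190:350].repeat(5,0).repeat(5,1))
```

```text
[ 512.81 -231.1    83.92    0.02   -0.33   -0.22   63.99    0.      0.
    0.  ]
False
[ 512.76 -231.08   83.83   -0.09    0.19   -0.18   44.18   -0.01   -0.02
   -0.01]
[ 512.23 -230.82  199.07    0.01    0.01   -0.05   43.94    0.     -0.01
   -0.01] 6.725
```

View pics/s2.png

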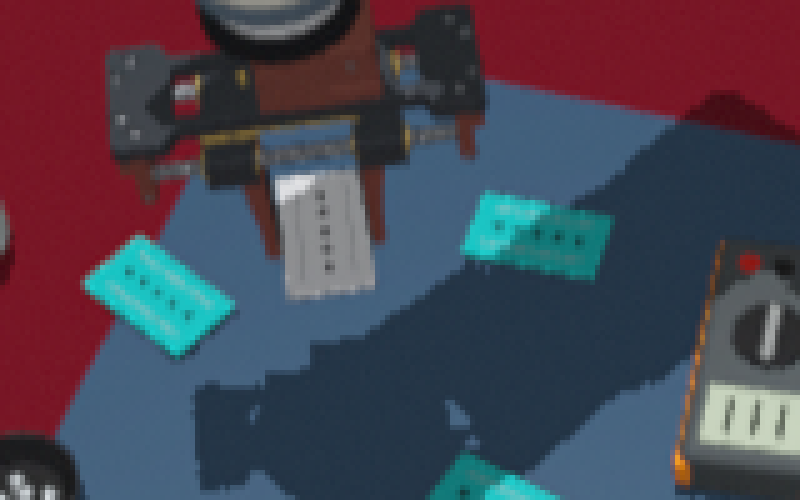

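Run:
```python
from h import *
from station import env,set_gripper,viewer
np.set_printoptions(precision=2,suppress=True)
q=(R.from_euler('z',25.45,degrees=True)*R.from_euler('x',np.pi)).as_quat()
env.reach([483.3,219.2,200],q);env.move_l([483.3,219.2,144],rate=120);env.hold(.4)
s=env.read_state();print(s['tool_pos'],s['time_s'],s['force'])
im=viewer.camera("scene");cv2.imwrite("pics/s3.png",im);t=viewer.camera("top");cv2.imwrite("pics/t3.png",t)
cv2.imwrite("pics/s3c.png",cv2.resize(im[250:325,390:470],None,fx=8,fy=8,interpolation=cv2.INTER_CUBIC))
cv2.imwrite("pics/t3c.png",cv2.resize(t[195:285,170:270],None,fx=6,fy=6,interpolation=cv2.INTER_CUBIC))
```

```text
[483.45 219.3  144.43] 9.4417 [-0.51  0.74 -0.38]
```

View pics/s3c.png

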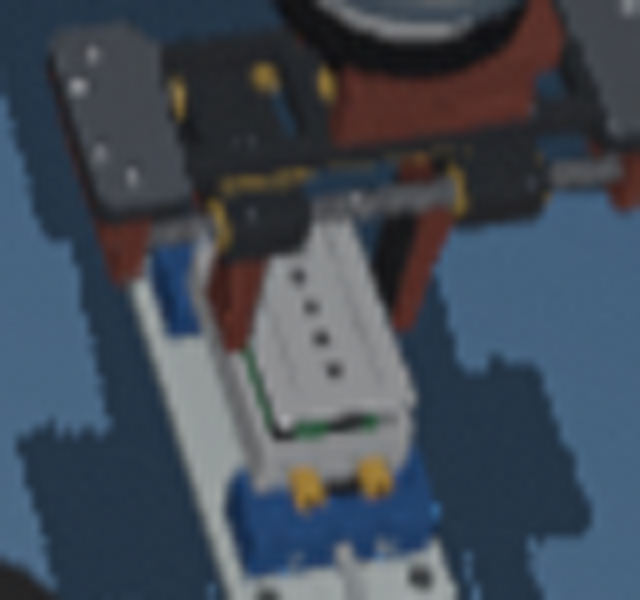

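View pics/t3c.png

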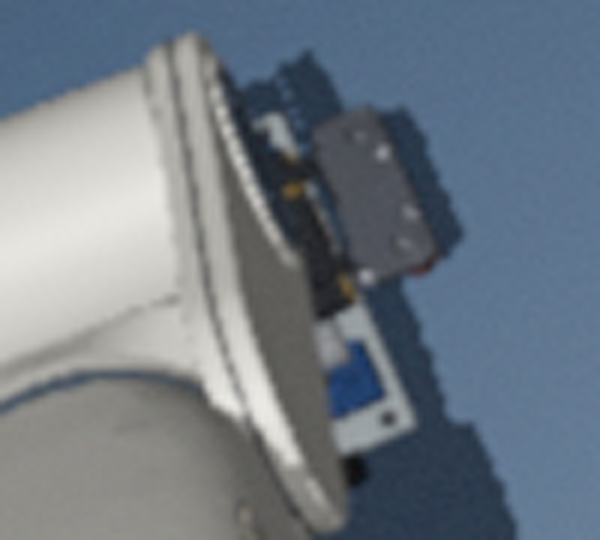

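Run:
```python
from h import *
np.set_printoptions(precision=2,suppress=True)
T,S=P('top'),P('scene')
k=lambda im,x,y,w,h,f:(cv2.resize(im[y:y+h,x:x+w],None,fx=f,fy=f,interpolation=cv2.INTER_CUBIC))
def dots(im,guess,half=2):
    out=[]
    for gx,gy in guess:
        for it in range(3):
            x0,y0=int(round(gx))-half,int(round(gy))-half
            g=im[y0:y0+2*half+1,x0:x0+2*half+1].astype(float).sum(2);w=np.clip(np.percentile(g,70)-g,0,None)
            Y,X=np.mgrid[y0:y0+2*half+1,x0:x0+2*half+1];gx,gy=(w*X).sum()/w.sum(),(w*Y).sum()/w.sum()
        out.append((gx,gy))
    return np.array(out)
t=cv2.imread("pics/top0.png");s=cv2.imread("pics/scene0.png");s3=cv2.imread("pics/s3.png")
gt=np.array([(535,146),(546,170),(558,194),(570,219),(582,244)],float);gt[:,0]-=390;gt=gt/6+[360,205]-.5
d=plane(T,dots(t,gt),8);print('top dots mean',d.mean(0),np.linalg.norm(np.diff(d,axis=0),axis=1))
gs=np.array([(531,121),(536,145),(536,167),(540,187),(542,208)],float);gs[:,0]-=390;gs=gs/6+[235,245]-.5
d=plane(S,dots(s,gs),8);print('scene dots mean',d.mean(0),np.linalg.norm(np.diff(d,axis=0),axis=1))
g3=np.array([(298,275),(310,307),(320,338),(334,371)])/8+[390,250]-.5
d=plane(S,dots(s3,g3),68.5);print(d,np.linalg.norm(np.diff(d,axis=0),axis=1))
u=np.array([np.cos(np.radians(25.45)),np.sin(np.radians(25.45))]);v=np.array([-u[1],u[0]])
for i,x in enumerate(d):
    r=x[:2]-[483.45,219.3];print('rel tool',r@u,r@v)
```

```text
top dots mean [ 512.8  -231.01    8.  ] [11.7  11.64 12.43 11.93]
scene dots mean [ 514.48 -232.43    8.  ] [14.26  9.46 14.08  9.89]
[[472.71 212.85  68.5 ]
 [484.05 218.93  68.5 ]
 [495.23 224.04  68.5 ]
 [505.71 229.51  68.5 ]] [12.86 12.29 11.82]
rel tool -12.466405268425309 -1.2082670106792612
rel tool 0.3788349061473415 -0.5931717866134403
rel tool 12.67173183002569 -0.7860955027210306
rel tool 24.485096328334333 -0.33995733219413893
```

```bash
cat >> h.py <<'E'
def rd(n=8):
    from station import env
    S=[]
    for i in range(n): env.hold(.01);s=env.read_state();S.append(np.r_[s['tool_pos'],s['force'],s['width'],s['wrist_torque']])
    return np.mean(S,0)
E
python3 - <<'E'
from h import *
from station import env,set_gripper,viewer
np.set_printoptions(precision=2,suppress=True)
c=[483.4,219.2]
print(rd());env.move_l([*c,138.5],rate=60);print(rd())
print(env.move_l([*c,132.6],rate=10,f_stop=5));print(rd(),env.read_state()['time_s'])
im=viewer.camera("scene");cv2.imwrite("pics/s4.png",im)
cv2.imwrite("pics/s4c.png",cv2.resize(im[250:325,390:470],None,fx=8,fy=8,interpolation=cv2.INTER_CUBIC))
E
```

```text
[483.34 219.25 144.17   0.16   0.21  -0.57  43.94  -0.    -0.01  -0.01]
[483.18 219.1  138.1   -0.25   0.01  -0.59  43.97  -0.02  -0.03  -0.02]
False
[483.42 219.21 132.6   -0.01  -0.04  -0.37  44.06  -0.     0.     0.01] 10.7333
```

View pics/s4c.png

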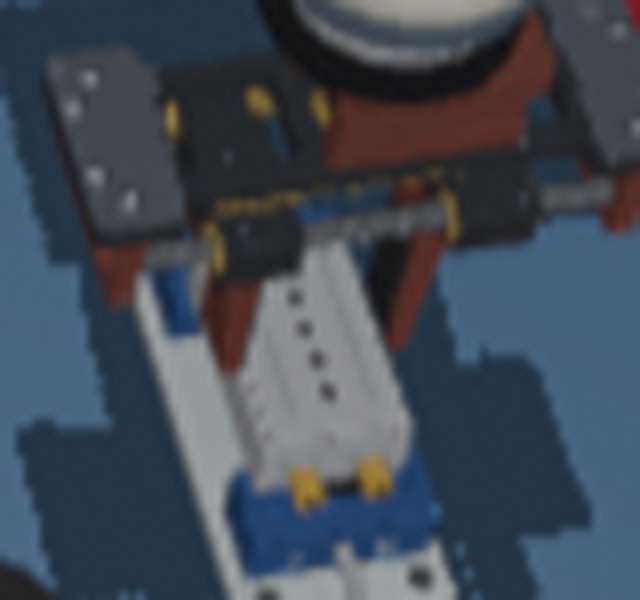

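Run:
```python
from h import *
from station import env,set_gripper,viewer
np.set_printoptions(precision=2,suppress=True)
c=[483.4,219.2]
set_gripper(60);print(rd());env.hold(.2)
env.move_l([*c,165],rate=120)
set_gripper(2)
env.move_l([*c,141],rate=100)
print(env.move_l([*c,131],rate=12,f_stop=8));print(rd())
env.move_l([*c,220],rate=150)
env.reach([440,20,300],env.read_state()['orientation']);print(env.read_state()['time_s'])
set_gripper(88)
t=viewer.camera("top");im=viewer.camera("scene");cv2.imwrite("pics/t5.png",t);cv2.imwrite("pics/s5.png",im)
a=cv2.resize(im[255:330,400:460],None,fx=7,fy=7,interpolation=cv2.INTER_CUBIC);b=cv2.resize(t[205:280,185:240],None,fx=7,fy=7,interpolation=cv2.INTER_CUBIC)
cv2.imwrite("pics/c5.png",np.hstack([a,b]))
```

```text
[483.41 219.2  132.61  -0.12  -0.25  -0.04  59.99  -0.01  -0.01   0.02]
True
[483.54 219.27 135.34  -1.03  -0.16   6.93   1.96  -0.1    0.19  -0.01]
15.575
```

View pics/c5.png

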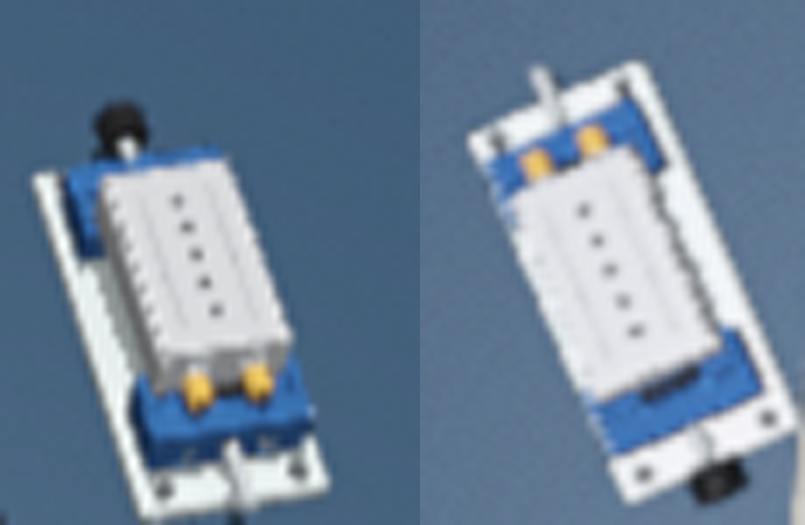

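The pressing contact was at tip height 55.1 mm, which matches a seated plate at 55 mm. In both views the lid lies flat inside the can's outline. Next I grip the can and lift it.

Run:
```python
from h import *
from station import env,set_gripper,viewer
np.set_printoptions(precision=2,suppress=True)
q=(R.from_euler('z',25.45,degrees=True)*R.from_euler('x',np.pi)).as_quat()
c=[483.4,219.2]
env.reach([*c,200],q);env.move_l([*c,140],rate=120)
print(env.move_l([*c,102],rate=50,f_stop=8));print(rd())
set_gripper(40);print(rd())
env.move_l([*c,125],rate=30);print(rd())
env.move_l([*c,230],rate=80);env.hold(.4);print(rd(),env.read_state()['time_s'])
im=viewer.camera("scene");cv2.imwrite("pics/s6.png",im)
cv2.imwrite("pics/s6c.png",cv2.resize(im[210:320,370:480],None,fx=5,fy=5,interpolation=cv2.INTER_CUBIC))
```

```text
False
[483.56 219.27 102.17   0.07  -0.13   0.14  87.81  -0.01  -0.01   0.  ]
[483.41 219.2  102.03   0.29   0.05   0.27  47.68  -0.02   0.01  -0.01]
[483.29 219.16 124.87   0.25  -0.03  -1.23  47.79  -0.03  -0.01  -0.  ]
[483.38 219.19 229.92  -0.09   0.07  -1.52  47.77  -0.01  -0.     0.02] 23.2333
```

View pics/s6c.png

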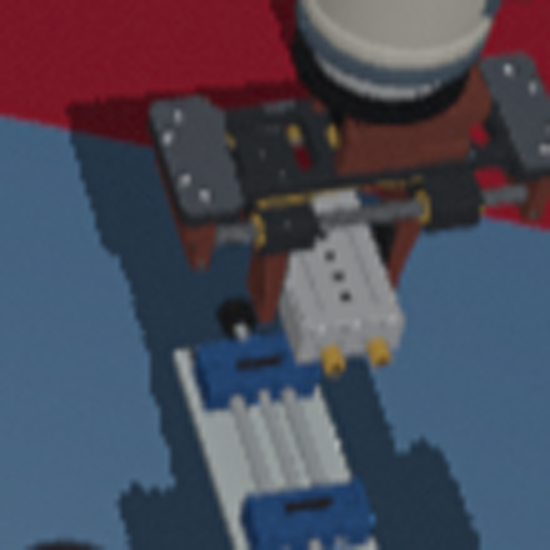

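Run:
```python
from h import *
from station import env,set_gripper,viewer
np.set_printoptions(precision=2,suppress=True)
Rl=R.from_euler('ZY',[-4.6,-19.5],degrees=True);L=np.array([803.2,139.6,260])-85*Rl.as_matrix()[:,0]+[0,0,-1]
q=Rl*R.from_euler('x',np.pi)
def tcp(d): return L+Rl.apply([-153-d,0,61])
print(tcp(80),tcp(0))
env.reach(tcp(80),q.as_quat());print(rd())
env.move_l(tcp(0),rate=50);env.hold(.6);s=env.read_state();print(rd(),s['time_s'],(R.from_quat(s['orientation']).inv()*q).magnitude())
im=viewer.camera("scene");t=viewer.camera("top");cv2.imwrite("pics/s7.png",im);cv2.imwrite("pics/t7.png",t)
cv2.imwrite("pics/s7c.png",cv2.resize(im[240:380,320:450],None,fx=4,fy=4,interpolation=cv2.INTER_CUBIC))
cv2.imwrite("pics/t7c.png",cv2.resize(t[80:220,180:300],None,fx=4,fy=4,interpolation=cv2.INTER_CUBIC))
```

```text
[484.11 165.27 210.35] [559.28 159.23 237.06]
[484.72 165.58 210.73  -0.01   0.17  -1.41  47.89   0.06   0.23   0.02]
[559.27 159.22 237.05  -0.06   0.07  -1.64  47.71   0.04   0.2   -0.01] 26.4833 4.1563724046927105e-05
```

View pics/s7c.png

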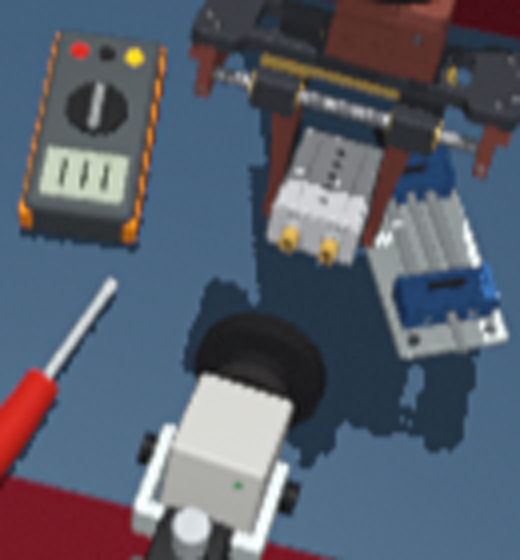

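View pics/t7c.png

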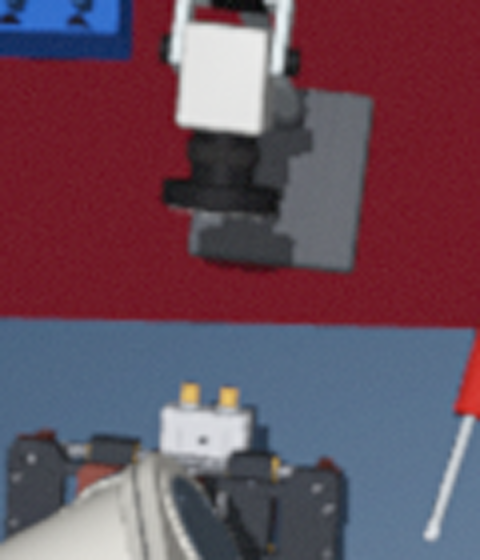

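Run:
```python
from h import *
np.set_printoptions(precision=1,suppress=True)
T,S=P('top'),P('scene')
a=np.array([(189,383),(229,388)])/4+[180,80]-.5
b=np.array([(326,262),(286,250)])/4+[320,240]-.5
m=tri(T,a,S,b);print(m)
Rl=R.from_euler('ZY',[-4.6,-19.5],degrees=True);L=np.array([803.2,139.6,260])-85*Rl.as_matrix()[:,0]
print('lensframe',Rl.inv().apply(m[:,:3].mean(0)-L),'yaw',np.degrees(np.arctan2(-(m[0]-m[1])[0],(m[0]-m[1])[1])))
tp=proj(T,np.array([579.6,157.6,179.5])+Rl.apply([[53,11,0],[53,-11,0]]));print('expected',tp,a,proj(S,np.array([579.6,157.6,179.5])+Rl.apply([[53,11,0],[53,-11,0]])),b)
# lid dots: visible; lid/can gap crop
im=cv2.imread("pics/s7.png");cv2.imwrite("pics/s7d.png",cv2.resize(im[265:315,380:425],None,fx=12,fy=12,interpolation=cv2.INTER_CUBIC))
```

```text
[[632.1 165.6 193.    2.7]
 [629.9 142.9 192.    2.3]]
lensframe [-100.4    0.8   -6. ] yaw -5.591101505355241
expected [[227.5 175.6]
 [237.1 176.6]] [[226.8 175.2]
 [236.8 176.5]] [[401.5 303.1]
 [391.7 300.2]] [[401. 305.]
 [391. 302.]]
```

View pics/s7d.png

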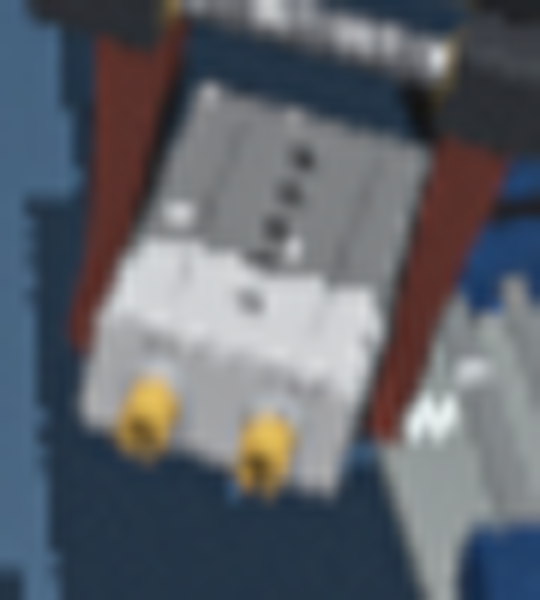

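Run:
```python
from h import *
from station import env,workorder
print(rd(),env.read_state()['time_s']);print(workorder.sign_off())
```

```text
[ 5.59277049e+02  1.59221434e+02  2.37045699e+02  1.80095128e-01
  7.74286250e-03 -1.24829961e+00  4.78596826e+01  5.24145604e-02
  2.39775372e-01 -4.28308536e-03] 26.7167
the job is handed in; nothing more can be done
None
```

The lid is on the can, and the closed can is held motionless in front of the inspection camera. I handed the job in at 26.7 s; the sign-off gave no verdict.

- **Lid:** It went in without any contact force. After I let go, I pressed it down with the closed fingers, and they met the plate at 55.1 mm, where a fully home lid should be (55 mm). Both views showed it flat and inside the can's outline. It still looked home in the last scene picture.
- **Lift:** I gripped the can across its sides, with the fingers reading 47.8 mm. The tool carried about 1.5 N, which matches can plus lid, and the cradle was seen empty below.
- **Presentation:** By triangulation the socket mouths are at about (-100, +1, -6) mm in the lens frame, against a target of (-100, 0, 0). Their yaw is -5.6°, and the lens measured -4.6°.

**Disagreements:**
- **Scene camera against my model:** The scene picture shows the mouths about 2 px lower than expected. The camera's ring light is off the same way by about 1.5 px, so part of the -6 mm height error is probably calibration. Even taken in full it is inside the ±15 mm limit.
- **Lid position at the start:** The two views of the lid on the bench differed by about 2.5 mm in x, which I put down to the scene view also seeing the plate's side. The grasp and the fit were unaffected.

I did not re-measure the positions of the other things on the bench. The force readings showed no unexpected contact.

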